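# Test a presser-bar spring at its marked height and sort it

## Robot

A 6-joint arm with a two-finger parallel gripper is mounted at the origin on a cart in front of the work surface, level with it; the furniture and walls round the work are solid. World frame = base frame: x ahead of the robot, y to its left, z up, the work surface at z = 0. Lengths are in m, angles in rad, forces in N, time in s.
With the tool pointing down it reaches from about 0.375 to 0.975 m from the base axis. Payload 3.8 kg.
Tool frame: the origin (TCP) lies between the finger pads; the fingertips stand 17 mm ahead of it and the grasp point (between the pads) lies 2 mm behind it; z points along the fingers, y is the line along which they close (so a half turn about z gives the same grasp; the last joint's range is limited). The gripper opens to 85 mm and grips with 20 to 120 N. Pads are 22 mm wide; open, the fingers measure 114 mm over their backs; the gripper's body (76 mm by 85 mm) begins 54 mm behind the grasp point. The pads swing forward as they close: fully open they stand 13 mm farther back than shut.
Start: joints at [-1.254, 0.264, 1.604, -0, 1.274, -0.037], TCP at [0.234, -0.633, 0.248] pointing down, gripper open.
Joint ranges: [-2.63, 2.63], [-0.94, 2.18], [0.31, 2.57], [-1.31, 4.45], [0, 2.66], [-2.55, 2.55]. Speed limits (rad/s): [2.57, 2.57, 3.14, 3.14, 3.14, 3.14].

## Interface

Orientations are given as a rotation vector (axis times angle).
In Python, from workcell import bot gives the robot as it stands.
- The arm moves only by the tool play_rows, never from a script. Its argument "steps" is one flat list of numbers, 4 for each row, row after row: the shift along the tool's x, y, z in m, then the turn about the tool's z in rad. A call has 1 to 10 rows; each row is the pose to reach, as a shift and turn from the pose commanded when the call began, along the tool's axes at that moment; what a row does not reach only later rows make up. A row lasts 1/8 s, in which the tool goes at most 62.5 mm and 10.7 degrees, less where a joint would pass 70% of its speed; a pose out of reach is approached as far as the arm can. A call with a gripper value outside its range is refused whole. "jaw" is the closure in counts, from 0 (fully open) to 255 (shut), set as the call begins (left out, the last holds). The fingers move at their own pace and stop on an object; "grip_force" is the grip in N (left out, the last holds). Time passes only in rows, so rows that repeat a pose let the fingers close. It gives the time, the measured TCP pose, the force, the opening and the grip force at its end, in the units of the state.
- bot.read_state(): the state, without advancing time (a new reading comes with each control period).
- bot.read_camera(name): name is "scene" or "top" or "wrist"; returns a dict with "pixels" (384x512x3 uint8, blue, green, red), "mtx" (3x3 intrinsics, pixels), "dist" ([k1, k2, p1, p2, k3] as OpenCV has them; the pictures are not rectified), "R" (3x3) and "t" (3): a world point X has camera coordinates R X + t. Camera axes: x right, y down, z forward; pixel columns grow to the right and rows downward; lengths in m; the calibration is good to about 2 mm. A picture is of the moment at which its call begins. There is no depth.
- bot.finish_job(): hands the job in; it is judged then, once.
The state is a dict: "time": time; "q": joint angles; "joint_vel": joint speeds; "joint_torque": joint torques, N m; "tool_pos": TCP position; "tcp_rot": TCP orientation; "wrist_force": force on the tool from outside, world axes, zero at the start; "torque": the same for the moment, N m; "width": opening from 0.0 (shut) to 1.0 (fully open); "grip_force": force on a finger pad.
Only numpy, scipy, OpenCV 4.12 (cv2) and the standard library are available. Lean on these libraries where they do the work, as an engineer would, in place of code of your own. Each camera call takes 0.05 s, during which the arm holds its last target. There are 200 camera calls.

## Task

The coil spring standing on the right-hand table came out of a machine's presser bar and has to be checked. Set it upright over the pin of the spring tester, bring the lever down until it lies on the red-banded height stop, gently and without forcing the stop, and keep it resting there for a good second while you read the dial. Then let the lever back up and put the spring into the green tray if the hand stood in the green, or into the red tray if it stayed in the red; leave everything else as it stands.

Things in the scene. Friction and masses are not known exactly. Their poses are not given: they have to be found in the camera images.
- spring: The coil spring under test, steel wire, standing upright on the right-hand table. 21 mm outside, 16 mm clear bore, open at the bottom, 53 g; free length 52 to 58 mm (a sagged spring is shorter, but only the dial tells if it is good). Origin: centre of its lower end; z up along its axis. Only the lowest 26 mm are firm to grip from the sides; higher up it is springy.
- spring_upper_end (a point): Centre of the spring's upper end; it comes nearer to spring as the spring is compressed.
- tester: Hand-lever spring tester, grey-green, fixed on the left-hand table, its feet screwed out 0 to 8 mm. Origin 50 mm below its pan's centre; -x is its front, where the lever's grip comes down, +x its back. Base: top z 30, x -85 to 121, y -53 to 53 mm; hinge cheeks at x 63 to 97, top z 116 mm; dial (67 mm) at x -20, y 94, top z 95 mm. A gripper closing along its y clears the raised lever.
- pan_centre (a point): Centre of the top of the round steel pan (60 mm wide), on which the spring's lower end is to stand. A fixed pin, 11 mm thick and 28 mm high, its last 6 mm tapered, rises from the pan and goes inside the spring. z up. The pan gives way 0.25 mm a newton, which drives the dial.
- lever (a joint): Lever of the tester, rad: 0 = level, on the height stop; grows as it rises, to 1.9 (leaning back). Hinge along the tester's y through x 80, z 104 mm. Bar 14 mm wide, 10 mm high; 80 mm from the hinge a 26 mm pressing disc, 40 mm above the empty pan when level. A damped return spring lifts it by itself to 1.6 or more when let go (some 3 N at the grip when level).
- lever_grip (a point): Centre of the lever's black grip, a barrel across the lever's end, 175 mm from the hinge: 40 mm long along the tester's y, 25 mm thick, flat ends 21 mm across. It can be pinched by its two ends (it turns between the fingers as the lever swings), or, surer under load, pushed from above or behind with shut fingers.
- dial_hand (a joint): Black hand of the dial, rad: 0 = no load, at the lower left; it turns clockwise 0.25 rad a newton on the pan, one mark a newton. The rim is red from 0 to 2.75 rad (11 N) and green from there to 4.0 rad (16 N). It shows the spring's load alone; the reading counts only while the lever lies on the height stop.
- height_stop: The height stop, a steel screw 9 mm thick with a red band, on the tester's base 50 mm in front of the pan's centre, under the lever; its top at z 99 mm of the tester. It is stiff, the lever meets it suddenly, and more than 8 N on it spoils its setting. Origin: below it, at the tester's z 0.
- tray_green_floor (a point): Centre of the inner floor of the green tray (good springs) on the right-hand table: 84 x 84 mm outside, 78 x 78 mm inside, 30 mm high, floor 3 mm thick; axes along its walls. Fixed.
- tray_red_floor (a point): Centre of the inner floor of the red tray (rejected springs), of the same size. Fixed. The two trays may change places.
- oil_bottle: Bystander: oil bottle, clear-white with a red spout, 46x50x128 mm. Origin at the centre of its underside.
- screwdriver_yellow: Bystander: screwdriver with a yellow handle, 20x120x21 mm. Origin at the centre of its underside.
- presser_foot_1: Bystander: small steel presser foot, 28x38x11 mm. Origin at the centre of its underside.
- presser_foot_2: Bystander: small steel presser foot, 28x38x11 mm. Origin at the centre of its underside.
- spool_2: Bystander: yellow thread spool, 35x35x55 mm. Origin at the centre of its underside.
- seam_gauge: Bystander: wooden-looking seam gauge with a blue sliding stop, 24x155x14 mm. Origin at the centre of its underside.
- thread_snips: Bystander: black thread snips, 20x113x6 mm. Origin at the centre of its underside.
- spool_1: Bystander: black thread spool, 35x35x55 mm. Origin at the centre of its underside.

How it is judged:
On the way, in this order (a step that is already met when the one before it is completed fails the run):
1. the spring stands on the pan, upright over the pin, and has been let go (horizontal distance between spring and pan_centre below 0.004 m and z of spring in the frame of pan_centre between -0.002 and 0.002 m and angle between spring's own z axis and vertical below 0.06 rad and contact force between the fingers and spring below 0.05 N), for 0.2 s.
2. with the spring on the pin, the lever lies on the height stop (contact of 0.3 N or more) and is kept still there for 0.8 s (horizontal distance between spring and pan_centre below 0.004 m and contact force between height_stop and anything else above 0.3 N and value of joint lever below 0.02 rad and value of joint dial_hand above 1.2 rad and velocity of joint lever between -0.1 and 0.1 rad/s), for 0.8 s.
At the end, for the whole second after the job is handed in: The spring lies at rest in the green tray if the dial hand stands in the green at the test height, else in the red tray (a spring whose hand stops within about 0.3 N of the border may be in either); its lower end is inside the tray's walls. The lever is up again (over 1.5 rad) ((((x of spring in the frame of tray_green_floor between -0.04 and 0.04 m and y of spring in the frame of tray_green_floor between -0.04 and 0.04 m and z of spring in the frame of tray_green_floor between -0.005 and 0.03 m) and z of spring_upper_end in the frame of spring above 0.0537 m) or ((x of spring in the frame of tray_red_floor between -0.04 and 0.04 m and y of spring in the frame of tray_red_floor between -0.04 and 0.04 m and z of spring in the frame of tray_red_floor between -0.005 and 0.03 m) and z of spring_upper_end in the frame of spring below 0.0545 m)) and value of joint lever above 1.5 rad and linear speed of spring below 0.02 m/s); the robot touches nothing.
It fails at once if the height stop is loaded with more than 8 N (contact force between height_stop and anything else above 8 N).
It fails at once if a bystander is moved by more than 15 mm (distance of any of oil_bottle, screwdriver_yellow, presser_foot_1, presser_foot_2, spool_2, seam_gauge, thread_snips, spool_1 from where it was at the start of the episode above 0.015 m).
It also fails if it takes over 72 s, if anything falls off the work surface, if the arm or the gripper's body presses on something with over 40 N, if the wrist force passes 120 N, or if a joint passes its speed limit or range.

## Working session

There is one attempt and no reset: what is moved stays moved. The work goes in short steps, Python scripts to look and compute and a tool call to move; the robot and the scene stay as the last step left them, time stands still between calls to the robot, and variables do not carry over. Pictures are saved under pics/ and viewed, at most 10 in all, crops included, and the job is handed in when it is done.

Besides the shell and the picture viewer there is one more tool, called after "Call:" as name(argument=value, ...) on one line, values as JSON. play_rows: Moves the arm, as the interface text tells. Its arguments: {"type":"object","properties":{"steps":{"type":"array"},"jaw":{"type":"number"},"grip_force":{"type":"number"}},"required":["steps"]}

```bash
mkdir -p pics
cat > h.py <<'E'
import numpy as np,cv2
from workcell import bot
def cam(n):
    return bot.read_camera(n)
def ray(c,u,v):
    p=cv2.undistortPoints(np.array([[[u,v]]],float),np.array(c["mtx"]),np.array(c["dist"])).ravel()
    R=np.array(c["R"]);t=np.array(c["t"]);o=-R.T@t;d=R.T@np.array([p[0],p[1],1]);return o,d/np.linalg.norm(d)
def plane(c,u,v,z):
    o,d=ray(c,u,v);return o+d*(z-o[2])/d[2]
def tri(rs):
    A=sum(np.eye(3)-np.outer(d,d) for o,d in rs);b=sum((np.eye(3)-np.outer(d,d))@o for o,d in rs);return np.linalg.solve(A,b)
def proj(c,X):
    rv=cv2.Rodrigues(np.array(c["R"]))[0]
    return cv2.projectPoints(np.array([X],float),rv,np.array(c["t"],float),np.array(c["mtx"]),np.array(c["dist"]))[0].ravel()
E
python3 - <<'E'
from h import *
import pickle
np.set_printoptions(precision=4,suppress=True)
cs={n:cam(n) for n in("scene","top","wrist")}
pickle.dump(cs,open("c0.pkl","wb"))
for n in cs: 
    print(n,ray(cs[n],256,192)); cv2.imwrite(f"pics/{n}0.png",cv2.resize(cs[n]["pixels"],(800,600)))
print(bot.read_state())
E
```

```text
scene (array([-0.0937,  1.2061,  0.9461]), array([ 0.3774, -0.7301, -0.5696]))
top (array([0.2236, 0.0519, 1.6208]), array([ 0.1474,  0.0124, -0.989 ]))
wrist (array([ 0.3099, -0.6051,  0.372 ]), array([-0.2974, -0.1107, -0.9483]))
{'time': 0.15, 'q': array([-1.2539,  0.2646,  1.6051,  0.    ,  1.2737, -0.0368]), 'joint_vel': array([ 0.002 , -0.0021, -0.0048, -0.0004,  0.0003, -0.0005]), 'joint_torque': array([  0.0003, -51.5906, -36.796 ,  -0.0001,   0.0081,   0.    ]), 'tool_pos': array([ 0.2337, -0.6327,  0.2472]), 'tcp_rot': array([-3.0909, -0.5524,  0.0003]), 'wrist_force': array([ 0.418 ,  0.6091, -0.2407]), 'torque': array([-0.0015,  0.053 , -0.0617]), 'grip_force': 0.0, 'width': 0.9983418937462433}
```

View pics/scene0.png

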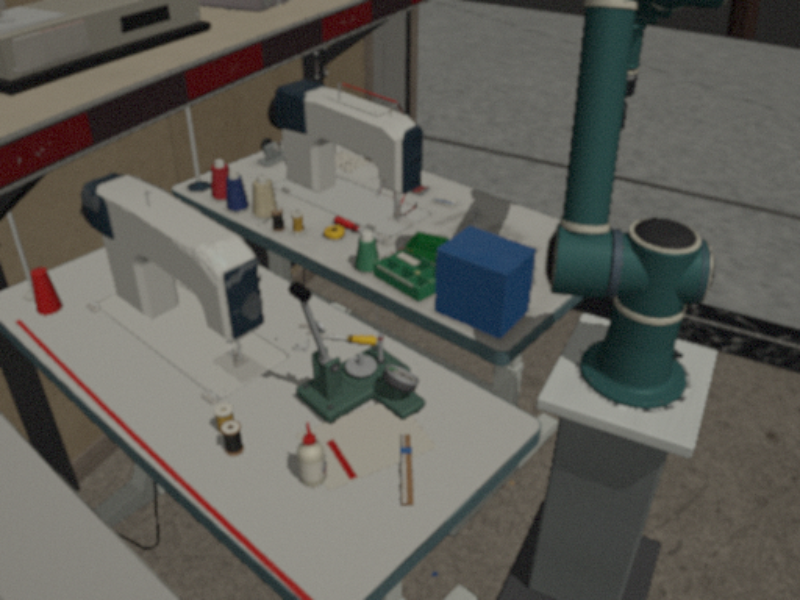

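View pics/top0.png

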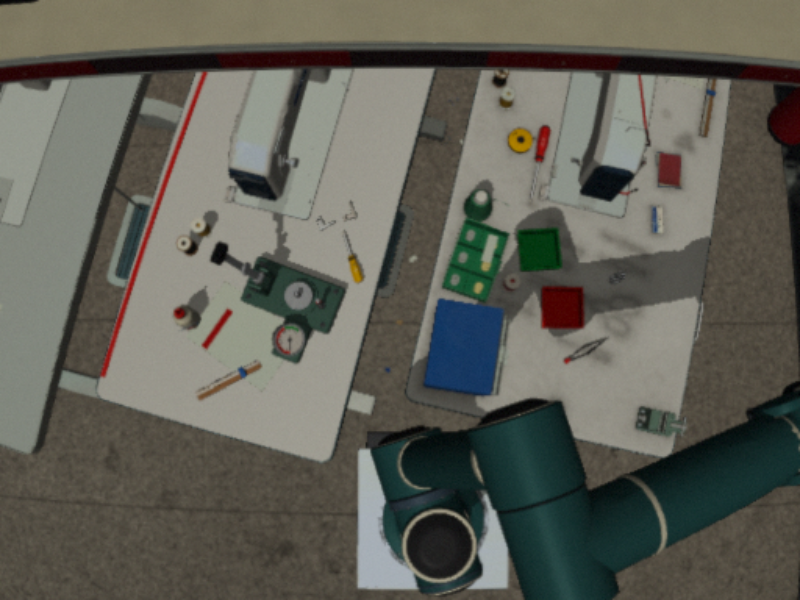

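The scene view shows the tester on the left table. In the top view (800 px scale) the pan is near (299,295), hinge (258,275), dial (290,340), spring (512,281), green tray (539,250) and red tray (562,307).

Run:
```python
from h import *
import pickle
np.set_printoptions(precision=4,suppress=True)
cs=pickle.load(open("c0.pkl","rb"));c=cs["top"];s=.64
P=lambda n,u,v,z:print(n,plane(c,u*s,v*s,z))
P("spring top",512,281,.055);P("green",539,250,.03);P("red",562,307,.03)
P("pan",299,295,.055);P("dial",290,340,.09);P("hinge",258,275,.116);P("blue bin",465,348,.1);P("bin corner r",500,310,.1)
im=c["pixels"]
a=cv2.resize(im[150:250,130:230],(400,400),interpolation=cv2.INTER_CUBIC)
b=cv2.resize(im[130:230,290:390],(400,400),interpolation=cv2.INTER_CUBIC)
cv2.imwrite("pics/crop1.png",np.hstack([a,b]))
sc=cs["scene"]["pixels"]
cv2.imwrite("pics/wr.png",cs["wrist"]["pixels"])
```

```text
spring top [ 0.4986 -0.1631  0.055 ]
green [ 0.5712 -0.2264  0.03  ]
red [ 0.4475 -0.2733  0.03  ]
pan [0.4662 0.2834 0.055 ]
dial [0.3681 0.2942 0.09  ]
hinge [0.4974 0.3597 0.116 ]
blue bin [ 0.3536 -0.0602  0.1   ]
bin corner r [ 0.4309 -0.1316  0.1   ]
```

View pics/crop1.png

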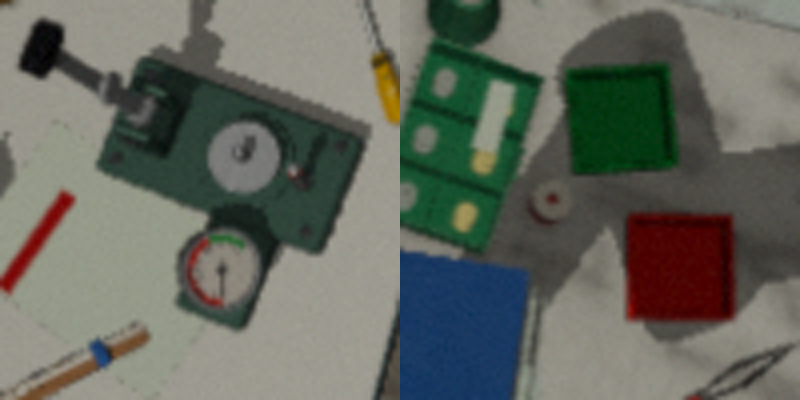

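Crop view: the pan is near crop (244,156), the height stop tip (293,172), the dial (220,268), the raised grip (42,48), and the spring (550,201) lies between the organiser, green tray and red tray. I'm moving above the spring with the tool yawed so the fingers close along world x.

Call:
play_rows(steps=[0.041,-0.035,0,-0.122,0.082,-0.07,0,-0.244,0.123,-0.105,0,-0.366,0.164,-0.14,0,-0.488,0.205,-0.175,0,-0.61,0.246,-0.21,0,-0.732,0.287,-0.244,0,-0.854,0.328,-0.279,0,-0.976,0.37,-0.314,0,-1.098,0.411,-0.349,0,-1.22], jaw=115, grip_force=30)

```text
time: 1.4
tool_pos: [0.499, -0.1617, 0.2482]
tcp_rot: [2.214, 2.229, -0.0]
wrist_force: [0.4, -1.1, -0.1]
width: 0.55
grip_force: 0.0
```

Call:
play_rows(steps=[0,0,0,0,0,0,0,0,0,0,0,0])

```text
time: 1.78
tool_pos: [0.4979, -0.1644, 0.2481]
tcp_rot: [-2.22, -2.223, 0.001]
wrist_force: [0.3, 0.4, 0.4]
width: 0.545
grip_force: 0.0
```

Run:
```python
from h import *
import pickle
np.set_printoptions(precision=4,suppress=True)
s=bot.read_state();print(s["time"],s["q"],s["tool_pos"],s["tcp_rot"],s["width"],s["wrist_force"])
cs={n:cam(n) for n in("wrist","top")};pickle.dump(cs,open("c1.pkl","wb"))
c=cs["wrist"];print(proj(c,[.4986,-.163,.055]),proj(c,[.4986,-.163,.0]),ray(c,256,192))
cv2.imwrite("pics/w1.png",c["pixels"])
```

```text
1.775 [-0.3662 -0.022   1.923  -0.0004  1.2411 -0.3672] [ 0.4979 -0.1644  0.2481] [-2.22   -2.2226  0.0008] 0.5451612445927267 [0.2985 0.3521 0.3511]
[256.4249 168.4806] [256.3329 157.8115] (array([ 0.4978, -0.0835,  0.373 ]), array([ 0.0013, -0.317 , -0.9484]))
```

View pics/w1.png

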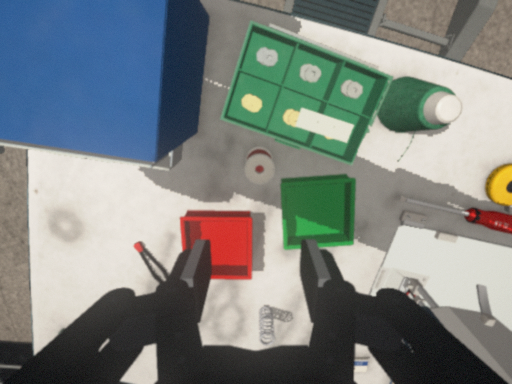

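The wrist view shows that what I took for the spring at (259,167) is a spool-sized bobbin. The coil-like object is at (270,322), so I'll zoom in on that.

Run:
```python
from h import *
import pickle
np.set_printoptions(precision=4,suppress=True)
cs=pickle.load(open("c1.pkl","rb"));w=cs["wrist"];im=w["pixels"]
t=pickle.load(open("c0.pkl","rb"))["top"]
a=cv2.resize(im[290:354,238:302],(400,400),interpolation=cv2.INTER_CUBIC)
b=cv2.resize(t["pixels"][158:198,375:415],(400,400),interpolation=cv2.INTER_CUBIC)
cv2.imwrite("pics/cr2.png",np.hstack([a,b]))
print(plane(w,265,307,0),plane(w,265,339,.055),plane(w,265,339,0),plane(t,395,178,.055),plane(t,395,178,0.0))
```

```text
[ 0.5121 -0.3902  0.    ] [ 0.5106 -0.3978  0.055 ] [ 0.5129 -0.4522  0.    ] [ 0.5065 -0.3897  0.055 ] [ 0.5165 -0.4052  0.    ]
```

View pics/cr2.png

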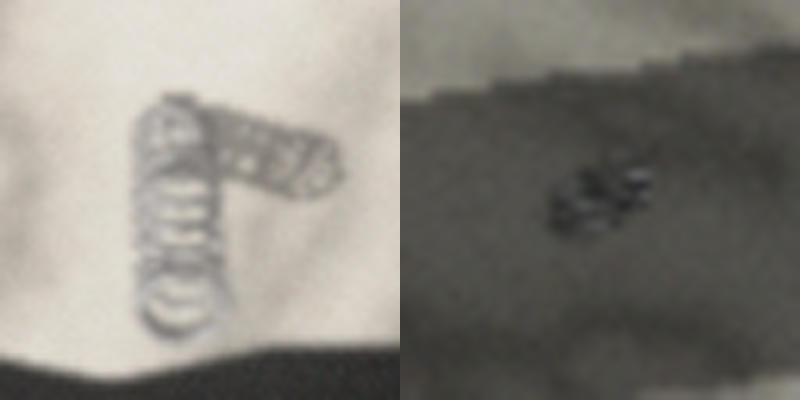

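The crop confirms that the upright spring is at wrist pixel (266,310) for its base and (266,339) for its top, with its shadow beside it. That puts it at about (0.511, -0.396). Next I go over it, descend and grasp.

Call:
play_rows(steps=[-0.05,0.003,0,0,-0.1,0.006,0,0,-0.15,0.009,0.02,0,-0.2,0.012,0.05,0,-0.232,0.013,0.08,0,-0.232,0.013,0.12,0,-0.232,0.013,0.12,0])

```text
time: 2.75
tool_pos: [0.5086, -0.3945, 0.1238]
tcp_rot: [-2.215, -2.215, 0.001]
wrist_force: [-0.8, 0.6, 1.3]
width: 0.549
grip_force: 0.0
```

Run:
```python
from h import *
np.set_printoptions(precision=4,suppress=True)
s=bot.read_state();print(s["time"],s["tool_pos"],s["wrist_force"])
c=cam("wrist");p=s["tool_pos"]
for z in(0,.055):print(proj(c,[.511,-.396,z]))
u,v=proj(c,[p[0],p[1],.03]);print(u,v)
cv2.imwrite("pics/w2.png",c["pixels"])
```

```text
2.75 [ 0.5086 -0.3945  0.1238] [-0.8468  0.5898  1.3455]
[259.4852 192.046 ]
[259.8954 216.7212]
256.5609702792052 202.3554236988251
```

View pics/w2.png

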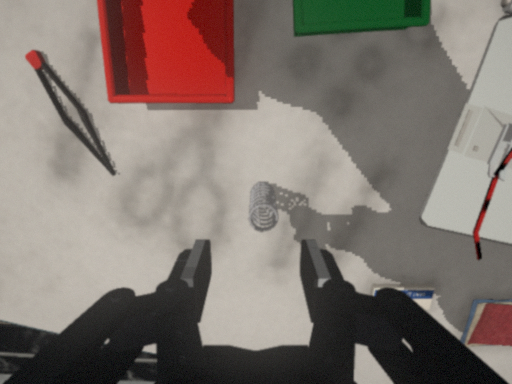

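The spring is at wrist (262,188) base to (264,216) top, matching the prediction within 2 mm. Descending.

Call:
play_rows(steps=[0,0.001,0.03,0,0,0.001,0.06,0,0,0.001,0.085,0,0,0.001,0.104,0,0,0.001,0.108,0,0,0.001,0.108,0])

```text
time: 3.55
tool_pos: [0.5138, -0.3958, 0.0213]
tcp_rot: [2.217, 2.224, 0.0]
wrist_force: [-0.2, -0.7, 0.6]
width: 0.544
grip_force: 0.0
```

Call:
play_rows(steps=[0,0,0,0,0,0,0,0,0,0,0,0,0,0,0,0,0,0,0,0,0,0,0,0], jaw=255, grip_force=30)

```text
time: 4.3
tool_pos: [0.514, -0.3961, 0.0217]
tcp_rot: [2.216, 2.223, 0.0]
wrist_force: [-0.1, 0.4, 5.9]
width: 0.242
grip_force: 29.6
```

Run:
```python
from h import *
np.set_printoptions(precision=4,suppress=True)
s=bot.read_state();print(s["time"],s["q"],s["tool_pos"],s["tcp_rot"],s["wrist_force"],s["width"])
```

```text
4.3 [-0.6949  0.4319  1.8355 -0.      0.872  -0.6979] [ 0.514  -0.3961  0.0217] [2.2165 2.2233 0.0003] [-0.0656  0.3861  5.9135] 0.24161201370041427
```

Call:
play_rows(steps=[0,0,-0.05,0,0,0,-0.1,0,0,0,-0.15,0,0,0,-0.2,0,0.02,0,-0.24,0,0.06,0,-0.25,0.03,0.12,-0.006,-0.25,0.06,0.18,-0.01,-0.25,0.1,0.24,-0.014,-0.25,0.14,0.3,-0.018,-0.25,0.16])

```text
time: 5.55
tool_pos: [0.4936, -0.0936, 0.2701]
tcp_rot: [-2.39, -2.039, -0.0]
wrist_force: [0.9, 0.3, -0.0]
width: 0.239
grip_force: 29.6
```

Run:
```python
from h import *
import pickle
np.set_printoptions(precision=4,suppress=True)
s=bot.read_state();print(s["time"],s["tool_pos"],s["tcp_rot"],s["wrist_force"],s["width"])
cs=pickle.load(open("c0.pkl","rb"));t=cs["top"];sc=cs["scene"];k=.64
r2=lambda a,b:tri([ray(t,*a),ray(sc,*b)])
print("grip",r2((140.5,162),(192,186)))
pan=plane(t,191,189,.054);dial=plane(t,185,217,.099);print(pan,dial)
v=dial-pan;print("yaw tester x deg",np.degrees(np.arctan2(v[1],v[0])-np.arctan2(94,-20)))
print("pan2",r2((191,189),(361*k,366*k)))
w=cam("wrist");cv2.imwrite("pics/w3.png",w["pixels"])
```

```text
5.55 [ 0.4936 -0.0936  0.2701] [-2.3902 -2.0387 -0.0004] [ 0.8555  0.3033 -0.0122] 0.23925776432678056
grip [0.5088 0.4006 0.2757]
[0.4657 0.2847 0.054 ] [0.3692 0.2948 0.099 ]
yaw tester x deg 72.03097937571002
pan2 [0.4662 0.2855 0.0463]
```

Call:
play_rows(steps=[0.055,-0.013,0,0.03,0.11,-0.026,0,0.06,0.165,-0.039,0,0.09,0.22,-0.052,0,0.12,0.275,-0.065,0,0.155,0.325,-0.077,0,0.155,0.37,-0.087,0,0.155,0.37,-0.087,0,0.155,0.37,-0.087,0,0.155])

```text
time: 6.72
tool_pos: [0.466, 0.2831, 0.2698]
tcp_rot: [2.539, 1.85, -0.002]
wrist_force: [1.2, -1.3, -0.7]
width: 0.24
grip_force: 29.6
```

Run:
```python
from h import *
import pickle
np.set_printoptions(precision=4,suppress=True)
s=bot.read_state();print(s["time"],s["q"],s["tool_pos"],s["tcp_rot"],s["wrist_force"],s["width"])
w=cam("wrist");pickle.dump((w,s),open("c3.pkl","wb"));cv2.imwrite("pics/w4.png",cv2.resize(w["pixels"],(800,600)))
print(proj(w,[.466,.285,.054]))
```

```text
6.725 [ 0.5006  0.0057  1.8551 -0.0007  1.2819  0.8122] [0.466  0.2831 0.2698] [ 2.5386  1.8499 -0.002 ] [ 1.2019 -1.2857 -0.6906] 0.24005684285578988
[255.0664 163.0351]
```

View pics/w4.png

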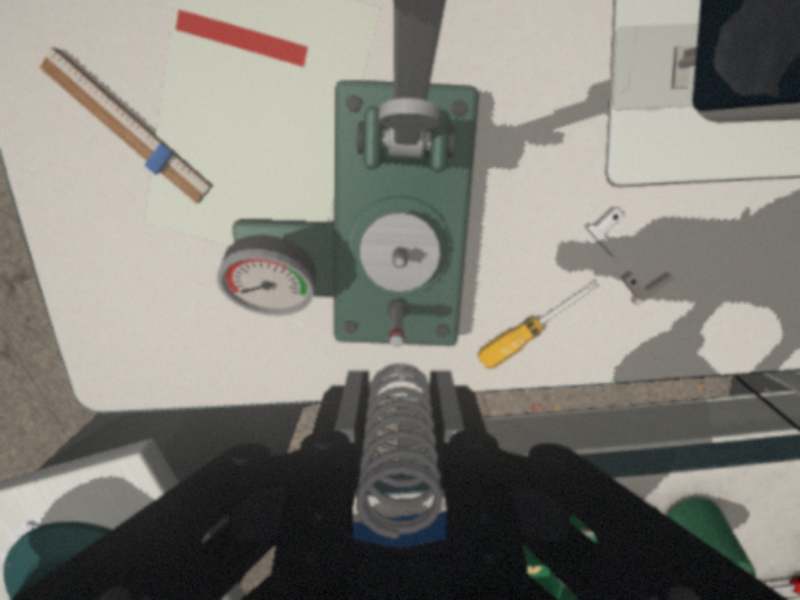

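The pan centre is at about (400,252), the hinge (405,125), the stop (396,335), and the spring hangs in hand from (400,385) at the bottom to (400,497) at the top. The dial hand is at its zero, lower left. I'll compute the offset next.

Run:
```python
from h import *
import pickle
np.set_printoptions(precision=4,suppress=True)
w,s=pickle.load(open("c3.pkl","rb"));k=.64;im=w["pixels"]
hsv=cv2.cvtColor(im,cv2.COLOR_BGR2HSV)
m=((hsv[...,1]<40)&(hsv[...,2]>110)).astype(np.uint8)
m[:, :225]=0;m[:,290:]=0;m[:130]=0;m[195:]=0
cn=max(cv2.findContours(m,0,2)[0],key=cv2.contourArea);e=cv2.fitEllipse(cv2.convexHull(cn));print(e)
for z in(.050,.054,.058):print("pan",z,plane(w,*e[0],z), plane(w,256,161.4,z))
p=s["tool_pos"]
bz=p[2]+.002-.0237
print("exp bottom,top px(800)",proj(w,[p[0],p[1],bz])/k,proj(w,[p[0],p[1],bz+.055])/k)
print("top",plane(w,400*k,497*k,bz+.055))
for q in((354,236),(446,236)):pass
a=plane(w,403*k,145*k,.034+.06);print("yaw", a)
```

```text
((254.67483520507812, 160.9513397216797), (51.36870193481445, 53.10236358642578), 124.43253326416016)
pan 0.05 [0.466  0.2866 0.05  ] [0.4673 0.2856 0.05  ]
pan 0.054 [0.4663 0.2875 0.054 ] [0.4676 0.2865 0.054 ]
pan 0.058 [0.4666 0.2883 0.058 ] [0.4679 0.2874 0.058 ]
exp bottom,top px(800) [399.2247 386.52  ] [399.1345 498.5428]
top [0.4663 0.2835 0.3031]
yaw [0.4924 0.358  0.094 ]
```

Call:
play_rows(steps=[0.003,0,0.04,0,0.003,0,0.08,0,0.003,0,0.11,0,0.003,0,0.13,0,0.003,0,0.145,0,0.003,0,0.145,0,0.003,0,0.145,0])

```text
time: 7.65
tool_pos: [0.4679, 0.2865, 0.1263]
tcp_rot: [2.54, 1.848, 0.003]
wrist_force: [-1.0, 0.6, -0.6]
width: 0.234
grip_force: 29.6
```

Run:
```python
from h import *
import pickle
np.set_printoptions(precision=4,suppress=True)
s=bot.read_state();print(s["time"],s["tool_pos"],s["tcp_rot"],s["wrist_force"],s["width"])
w=cam("wrist");sc=cam("scene");pickle.dump((w,sc,s),open("c4.pkl","wb"))
k=.64;p=s["tool_pos"];bz=p[2]+.002-.0237
print("exp bottom",proj(w,[p[0],p[1],bz])*1.25,proj(sc,[p[0],p[1],bz]))
for z in(.05,.054,.058):print(proj(w,[.4668,.2868,z])*1.25,"pin top",proj(w,[.4668,.2868,z+.028])*1.25,proj(sc,[.4668,.2868,z+.028]))
u,v=map(int,proj(sc,[.4668,.2868,.08]))
print(u,v)
a=cv2.resize(w["pixels"][60:360,106:406],(400,400),interpolation=cv2.INTER_CUBIC)
b=cv2.resize(sc["pixels"][v-50:v+50,u-50:u+50],(400,400),interpolation=cv2.INTER_CUBIC)
cv2.imwrite("pics/w5.png",np.hstack([a,b]))
```

```text
7.65 [0.4679 0.2865 0.1263] [2.5399 1.8485 0.0025] [-0.9535  0.592  -0.6074] 0.2344813686703977
exp bottom [319.2641 309.2916] [229.648  218.8665]
[317.1258 262.7205] pin top [316.8751 283.4932] [230.1553 226.1259]
[317.0938 265.372 ] pin top [316.8335 286.9413] [230.1211 225.0701]
[317.0606 268.1194] pin top [316.7902 290.5316] [230.0868 224.0108]
230 225
```

View pics/w5.png

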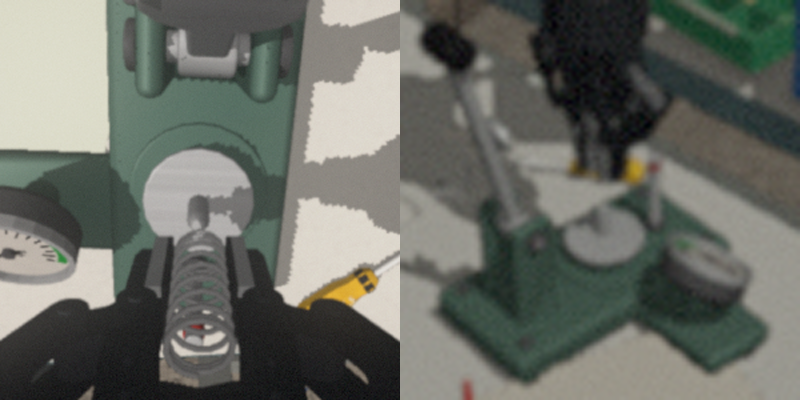

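The wrist crop shows the pan spanning crop x 144–253 with its top edge at y 150, the pin at (198,200–228), and the spring laterally in line at x≈198. The scene crop shows the lever clear of the gripper. I'll pin down the fore-aft position from the pan's edges.

Run:
```python
from h import *
import pickle
np.set_printoptions(precision=4,suppress=True)
w,sc,s=pickle.load(open("c4.pkl","rb"));w3,_=pickle.load(open("c3.pkl","rb"))
def edges(w,x0,x1,y0,y1):
    hsv=cv2.cvtColor(w["pixels"],cv2.COLOR_BGR2HSV);m=((hsv[...,1]<45)&(hsv[...,2]>80)).astype(np.uint8)
    r=np.zeros_like(m);r[y0:y1,x0:x1]=m[y0:y1,x0:x1]
    c=max(cv2.findContours(r,0,cv2.CHAIN_APPROX_NONE)[0],key=cv2.contourArea)[:,0,:].astype(float)
    return c
for name,W,b in(("near",w,(205,300,165,232)),("far",w3,(225,285,130,192))):
    c=edges(W,*b);top=c[:,1].min();L=c[:,0].min();R=c[:,0].max();print(name,L,R,top,c[:,1].max())
    u=c[c[:,1]<top+ (32 if name=="near" else 24)]
    for z in(.05,.054,.058):
        P=np.array([plane(W,a+.0,b_,z) for a,b_ in u])
        A=np.c_[2*P[:,:2],np.ones(len(P))];x=np.linalg.lstsq(A,(P[:,:2]**2).sum(1),rcond=None)[0]
        print(z,x[:2],"r",np.sqrt(x[2]+x[0]**2+x[1]**2))
```

```text
near 211.0 299.0 168.0 231.0
0.05 [0.4668 0.2864] r 0.030172369487180935
0.054 [0.4673 0.288 ] r 0.02957292946787268
0.058 [0.4678 0.2895] r 0.028973489448572694
far 225.0 284.0 130.0 191.0
0.05 [0.4641 0.3023] r 0.025849350236780075
0.054 [0.4644 0.3029] r 0.025549327396735072
0.058 [0.4647 0.3036] r 0.02524930455669352
```

Call:
play_rows(steps=[0.0005,-0.0005,0.01,0,0.0005,-0.0005,0.02,0,0.0005,-0.0005,0.026,0,0.0005,-0.0005,0.031,0,0.0005,-0.0005,0.035,0,0.0005,-0.0005,0.035,0])

```text
time: 8.5
tool_pos: [0.4666, 0.287, 0.0899]
tcp_rot: [-2.54, -1.849, 0.001]
wrist_force: [0.6, -0.9, -1.0]
width: 0.239
grip_force: 29.6
```

Call:
play_rows(steps=[0,0,0.005,0,0,0,0.009,0,0,0,0.009,0])

```text
time: 8.88
tool_pos: [0.4664, 0.2869, 0.0808]
tcp_rot: [-2.54, -1.849, 0.002]
wrist_force: [1.0, -0.5, -1.1]
width: 0.239
grip_force: 29.6
```

Call:
play_rows(steps=[0,0,0.001,0,0,0,0.002,0,0,0,0.003,0,0,0,0.003,0])

```text
time: 9.38
tool_pos: [0.4668, 0.2871, 0.0782]
tcp_rot: [-2.54, -1.849, 0.0]
wrist_force: [0.4, 0.0, -0.8]
width: 0.24
grip_force: 29.6
```

Call:
play_rows(steps=[0,0,0.001,0,0,0,0.002,0,0,0,0.002,0])

```text
time: 9.75
tool_pos: [0.4667, 0.2871, 0.0762]
tcp_rot: [-2.54, -1.849, 0.0]
wrist_force: [-0.7, -0.4, -0.7]
width: 0.243
grip_force: 29.6
```

Call:
play_rows(steps=[0,0,0.001,0,0,0,0.0015,0,0,0,0.0015,0])

```text
time: 10.12
tool_pos: [0.4668, 0.2871, 0.0747]
tcp_rot: [-2.54, -1.849, 0.0]
wrist_force: [-0.2, -0.4, 0.9]
width: 0.239
grip_force: 29.6
```

Call:
play_rows(steps=[0,0,0.001,0,0,0,0.001,0,0,0,0.001,0])

```text
time: 10.5
tool_pos: [0.4668, 0.2871, 0.0738]
tcp_rot: [-2.54, -1.849, -0.0]
wrist_force: [0.1, -0.6, -0.3]
width: 0.235
grip_force: 29.6
```

Call:
play_rows(steps=[0,0,0.001,0,0,0,0.001,0,0,0,0.001,0])

```text
time: 10.88
tool_pos: [0.4669, 0.2872, 0.0731]
tcp_rot: [2.54, 1.849, 0.0]
wrist_force: [-0.8, -0.2, 2.8]
width: 0.239
grip_force: 29.9
```

Call:
play_rows(steps=[0,0,0.001,0,0,0,0.001,0,0,0,0.001,0])

```text
time: 11.25
tool_pos: [0.4669, 0.2872, 0.0723]
tcp_rot: [-2.54, -1.849, -0.0]
wrist_force: [-1.5, -1.2, 5.6]
width: 0.243
grip_force: 30.2
```

Call:
play_rows(steps=[0,0,-0.0013,0,0,0,-0.0013,0,0,0,-0.0013,0])

```text
time: 11.62
tool_pos: [0.4669, 0.2872, 0.073]
tcp_rot: [-2.54, -1.849, -0.0]
wrist_force: [-0.3, -0.2, 2.7]
width: 0.242
grip_force: 29.9
```

Call:
play_rows(steps=[0,0,0,0,0,0,0,0,0,0,0,0,0,0,0,0,0,0,0,0], jaw=130)

```text
time: 12.25
tool_pos: [0.4668, 0.2871, 0.0731]
tcp_rot: [-2.54, -1.849, 0.0]
wrist_force: [0.2, -0.8, 0.9]
width: 0.489
grip_force: 0.0
```

Call:
play_rows(steps=[0,0,-0.02,0,0,0,-0.04,0,0,0,-0.06,0,0,0,-0.1,0,0,0,-0.15,0,0,0,-0.2,0,0,0,-0.2,0])

```text
time: 13.12
tool_pos: [0.4695, 0.2887, 0.2792]
tcp_rot: [2.538, 1.849, 0.017]
wrist_force: [-0.2, -1.1, 0.4]
width: 0.491
grip_force: 0.0
```

Run:
```python
from h import *
import pickle
np.set_printoptions(precision=4,suppress=True)
s=bot.read_state();print(s["time"],s["q"],s["tool_pos"],s["tcp_rot"],s["wrist_force"],s["width"])
w=cam("wrist");sc=cam("scene");pickle.dump((w,sc,s),open("c5.pkl","wb"))
print((proj(w,[.4668,.2871,.055])-[156,60])*2,(proj(w,[.4668,.2871,.11])-[156,60])*2)
a=cv2.resize(w["pixels"][60:260,156:356],(400,400),interpolation=cv2.INTER_CUBIC)
b=cv2.resize(sc["pixels"][175:275,180:280],(400,400),interpolation=cv2.INTER_CUBIC)
cv2.imwrite("pics/w6.png",np.hstack([a,b]))
```

```text
13.125 [0.506  0.0042 1.8395 0.     1.287  0.8179] [0.4695 0.2887 0.2792] [2.5385 1.8486 0.0169] [-0.1986 -1.1     0.3739] 0.49085307924544036
[192.5818 213.0915] [192.282  238.0873]
```

View pics/w6.png

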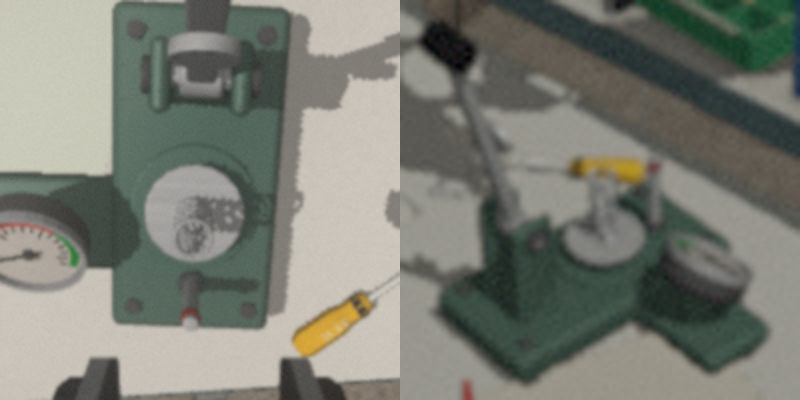

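The spring stands on the pan over the pin, the dial is at zero and the lever is up. Next I shut the jaws and go over and behind the grip.

Call:
play_rows(steps=[0,0,-0.05,0.035,0,0,-0.085,0.035,0.06,0.002,-0.085,0.035,0.12,0.004,-0.085,0.035,0.18,0.006,-0.085,0.035,0.18,0.006,-0.085,0.035,0.18,0.006,-0.05,0.035,0.18,0.006,-0.014,0.035,0.18,0.006,-0.014,0.035], jaw=255)

```text
time: 14.35
tool_pos: [0.5252, 0.4538, 0.281]
tcp_rot: [2.571, 1.803, -0.017]
wrist_force: [0.2, 0.0, 0.4]
width: 0.002
grip_force: 0.0
```

```bash
cat > t.py <<'E'
from h import *
np.set_printoptions(precision=4,suppress=True)
O=np.array([.4668,.2871,.002]);a=np.radians(70);ex=np.array([np.cos(a),np.sin(a),0]);ey=np.array([-ex[1],ex[0],0])
def st():
    s=bot.read_state();d=s["tool_pos"]-O
    print("t",s["time"],"tester",d@ex,d@ey,d[2],"F along x,y,z",s["wrist_force"]@ex,s["wrist_force"]@ey,s["wrist_force"][2],s["tcp_rot"],"w",s["width"])
def path():
    for th in np.arange(1.85,-.01,-.1):
        c=[80-175*np.cos(th)+12.5*np.sin(th)+11*np.sin(th),104+175*np.sin(th)+12.5*np.cos(th)+17]
        print(round(th,2),np.round(c,1))
E
python3 -c "
from t import *
st();path()"
```

```text
t 14.35 tester 0.17658068459573634 0.0021043105839021123 0.2790470973185956 F along x,y,z 0.06624137033374501 -0.13917150921324817 0.3728290182288935 [ 2.5711  1.8035 -0.0173] w 0.0017834049895392614
1.85 [150.8 285.8]
1.75 [134.3 291. ]
1.65 [117.3 294.5]
1.55 [ 99.9 296.2]
1.45 [ 82.2 296.2]
1.35 [ 64.6 294.5]
1.25 [ 47.1 291. ]
1.15 [ 30.  285.8]
1.05 [ 13.3 279. ]
0.95 [ -2.7 270.6]
0.85 [-17.8 260.7]
0.75 [-32.  249.4]
0.65 [-45.1 236.9]
0.55 [-56.9 223.1]
0.45 [-67.4 208.4]
0.35 [-76.3 192.7]
0.25 [-83.7 176.4]
0.15 [-89.5 159.5]
0.05 [-93.6 142.2]
```

Call:
play_rows(steps=[-0.022,0.002,0,0,-0.042,0.002,-0.002,0,-0.062,0.002,-0.004,0,-0.082,0.002,-0.006,0,-0.102,0.002,-0.006,0,-0.122,0.002,-0.005,0,-0.142,0.002,-0.002,0,-0.159,0.002,0.004,0,-0.174,0.002,0.012,0,-0.189,0.002,0.02,0])

```text
time: 15.6
tool_pos: [0.465, 0.2775, 0.2666]
tcp_rot: [-2.571, -1.804, -0.001]
wrist_force: [0.6, 3.0, -0.4]
width: 0.003
grip_force: 1.2
```

```bash
python3 -c "
from t import *
st();import pickle
sc=cam('scene');w=cam('wrist');t=cam('top');pickle.dump((w,sc,t),open('c6.pkl','wb'))
def gr(th): return O+ex*(.08-.175*np.cos(th))+np.array([0,0,.104+.175*np.sin(th)])
h=cv2.cvtColor(w['pixels'],cv2.COLOR_BGR2GRAY)
for th in (.9,1.1,1.82):print(th,proj(sc,gr(th)),proj(w,gr(th)))
g=cv2.cvtColor(sc['pixels'],cv2.COLOR_BGR2GRAY);u,v=map(int,proj(sc,gr(1.82)));print('mean dark at old grip',g[v-6:v+6,u-6:u+6].mean())
"
```

```text
t 15.6 tester -0.009670359123361508 -0.0016219841643296986 0.26460128194443355 F along x,y,z 3.033937499726652 0.5076165236049339 -0.36137728208929965 [-2.5713 -1.8044 -0.0005] w 0.002566663638233763
0.9 [236.5571 175.7679] [253.0048 273.4825]
1.1 [228.2689 173.8432] [252.6023 243.1873]
1.82 [191.4427 186.428 ] [251.8404 -85.353 ]
mean dark at old grip 115.83333333333333
```

Call:
play_rows(steps=[-0.007,0,-0.001,0,-0.021,0,0.009,0,-0.034,0,0.022,0,-0.046,0,0.036,0,-0.056,0,0.051,0,-0.065,0,0.067,0,-0.072,0,0.08,0,-0.072,0,0.08,0])

```text
time: 16.75
tool_pos: [0.4393, 0.2094, 0.1851]
tcp_rot: [-2.571, -1.803, 0.007]
wrist_force: [-0.9, -0.5, 2.7]
width: -0.0
grip_force: 1.2
```

```bash
python3 -c "
from t import *
st()"
```

```text
t 16.75 tester -0.08239930060623876 -0.0006872001331231607 0.18310521538043634 F along x,y,z -0.7925534772987313 0.6315077258133913 2.7206906460963953 [-2.5713 -1.8035  0.0067] w -0.0004817425542805684
```

Call:
play_rows(steps=[-0.003,0,0.006,0,-0.006,0,0.012,0,-0.008,0,0.018,0,-0.01,0,0.024,0,-0.012,0,0.03,0,-0.012,0,0.033,0,-0.012,0,0.033,0])

```text
time: 17.62
tool_pos: [0.4373, 0.199, 0.1541]
tcp_rot: [2.571, 1.804, 0.001]
wrist_force: [0.5, 1.5, 5.1]
width: -0.001
grip_force: 2.5
```

```bash
python3 -c "
from t import *
st()"
```

```text
t 17.625 tester -0.09285470207431781 -0.0023672237344035986 0.15212438532475267 F along x,y,z 1.5690910257957553 0.05386600391819407 5.132357726961042 [2.5709 1.8044 0.001 ] w -0.001051400021911259
```

Call:
play_rows(steps=[-0.001,0,0.002,0,-0.001,0,0.004,0,-0.001,0,0.006,0,-0.001,0,0.008,0,-0.001,0,0.008,0])

```text
time: 18.25
tool_pos: [0.4369, 0.1979, 0.1464]
tcp_rot: [2.571, 1.804, 0.0]
wrist_force: [-0.3, 0.1, 5.7]
width: -0.001
grip_force: 3.1
```

Call:
play_rows(steps=[0,0,0.001,0,0,0,0.002,0,0,0,0.003,0,0,0,0.004,0,0,0,0.004,0])

```text
time: 18.88
tool_pos: [0.4367, 0.1975, 0.1424]
tcp_rot: [2.57, 1.804, -0.001]
wrist_force: [-1.2, -0.6, 7.2]
width: 0.002
grip_force: 3.6
```

Call:
play_rows(steps=[0,0,0.0007,0,0,0,0.0014,0,0,0,0.0021,0,0,0,0.0028,0,0,0,0.0028,0,0,0,0.0028,0])

```text
time: 19.62
tool_pos: [0.4367, 0.1973, 0.1397]
tcp_rot: [2.57, 1.804, -0.001]
wrist_force: [-1.3, -1.4, 8.9]
width: -0.002
grip_force: 4.0
```

Call:
play_rows(steps=[0,0,0.0003,0,0,0,0.0006,0,0,0,0.0009,0,0,0,0.0012,0,0,0,0.0012,0,0,0,0.0012,0])

```text
time: 20.38
tool_pos: [0.4367, 0.1972, 0.1386]
tcp_rot: [2.57, 1.804, -0.002]
wrist_force: [-2.2, -1.6, 8.4]
width: 0.0
grip_force: 4.6
```

```bash
python3 -c "
from t import *
st()
import pickle
w=cam('wrist');sc=cam('scene');t=cam('top');pickle.dump((w,sc,t),open('c7.pkl','wb'))
print([bot.read_state()['wrist_force'][2] for _ in range(3)])
print(proj(t,O+ex*-.02+ey*.094+np.array([0,0,.095])),proj(w,O+ex*-.02+ey*.094+np.array([0,0,.095])))
"
```

```text
t 20.375 tester -0.09476590616737941 -0.002408781286184592 0.13664766265643322 F along x,y,z -2.2414940260485046 1.5530182231641634 8.414581683335504 [ 2.5696  1.8043 -0.0017] w 0.0002287213973178282
[np.float64(9.280978555104301), np.float64(9.280978555104301), np.float64(9.280978555104301)]
[183.3381 216.27  ] [ 77.2193 104.3845]
```

Call:
play_rows(steps=[0,0,0.0001,0,0,0,0.0002,0,0,0,0.0003,0,0,0,0.0004,0,0,0,0.0004,0])

```text
time: 21.15
tool_pos: [0.4366, 0.1972, 0.1383]
tcp_rot: [2.57, 1.804, -0.002]
wrist_force: [-2.2, -2.7, 9.1]
width: 0.001
grip_force: 4.8
```

```bash
cat > f.py <<'E'
from t import *
z=[];f=[];g=[]
for _ in range(4):
    s=bot.read_state();z.append(s["tool_pos"][2]);f.append(s["wrist_force"]);g.append(s["grip_force"]);cam("wrist")
print(s["time"],"z",np.mean(z),"F",np.mean(f,0),"g",np.mean(g))
E
python3 f.py
```

```text
21.3 z 0.13830876652807159 F [-1.8272 -2.3365  9.431 ] g 4.83211537823081
```

Call:
play_rows(steps=[0,0,0.0001,0,0,0,0.0002,0,0,0,0.0003,0,0,0,0.0003,0])

```text
time: 21.85
tool_pos: [0.4366, 0.1972, 0.138]
tcp_rot: [2.57, 1.804, -0.002]
wrist_force: [-2.6, -1.8, 9.6]
width: 0.004
grip_force: 4.9
```

```bash
python3 f.py
```

```text
22.0 z 0.1380340048489756 F [-2.0405 -1.9286  9.8991] g 4.893370466306806
```

Call:
play_rows(steps=[0,0,0.0001,0,0,0,0.0002,0,0,0,0.0003,0,0,0,0.0003,0])

```text
time: 22.55
tool_pos: [0.4366, 0.1971, 0.1377]
tcp_rot: [2.57, 1.804, -0.002]
wrist_force: [-1.4, -3.4, 10.1]
width: 0.001
grip_force: 4.9
```

```bash
python3 f.py
```

```text
22.7 z 0.13772254575738135 F [-2.0343 -3.0203  9.874 ] g 4.944349117577076
```

Call:
play_rows(steps=[0,0,0.0001,0,0,0,0.0002,0,0,0,0.0003,0,0,0,0.0003,0])

```text
time: 23.25
tool_pos: [0.4366, 0.1971, 0.1374]
tcp_rot: [2.569, 1.804, -0.002]
wrist_force: [-1.5, -2.2, 10.3]
width: -0.001
grip_force: 5.0
```

```bash
python3 f.py
```

```text
23.4 z 0.13743685018221735 F [-1.7026 -2.3393 10.0381] g 4.990478362888098
```

Call:
play_rows(steps=[0,0,0.0001,0,0,0,0.0002,0,0,0,0.0003,0,0,0,0.0003,0])

```text
time: 23.95
tool_pos: [0.4366, 0.1971, 0.1371]
tcp_rot: [2.57, 1.804, -0.002]
wrist_force: [-1.8, -3.0, 10.1]
width: -0.004
grip_force: 5.0
```

```bash
python3 f.py
```

```text
24.1 z 0.1371331029077076 F [-1.7753 -2.4056 10.2952] g 5.033138478174806
```

Call:
play_rows(steps=[0,0,0.0001,0,0,0,0.0002,0,0,0,0.0003,0,0,0,0.0003,0])

```text
time: 24.65
tool_pos: [0.4366, 0.1971, 0.1369]
tcp_rot: [2.569, 1.804, -0.002]
wrist_force: [-1.9, -3.0, 9.1]
width: -0.002
grip_force: 5.1
```

```bash
python3 f.py
```

```text
24.8 z 0.13684326455901027 F [-2.2856 -2.7582  9.8025] g 5.073490748181939
```

Call:
play_rows(steps=[0,0,0.0001,0,0,0,0.0002,0,0,0,0.0003,0,0,0,0.0003,0])

```text
time: 25.35
tool_pos: [0.4366, 0.1971, 0.1366]
tcp_rot: [2.569, 1.804, -0.002]
wrist_force: [-2.7, -3.3, 10.7]
width: 0.0
grip_force: 5.1
```

```bash
python3 f.py
```

```text
25.5 z 0.1365485857581672 F [-2.5447 -2.5769 10.5474] g 5.112210167571902
```

Call:
play_rows(steps=[0,0,0.0001,0,0,0,0.0002,0,0,0,0.0003,0,0,0,0.0003,0])

```text
time: 26.05
tool_pos: [0.4366, 0.197, 0.1363]
tcp_rot: [2.569, 1.804, -0.002]
wrist_force: [-1.9, -3.3, 10.3]
width: -0.005
grip_force: 5.1
```

```bash
python3 f.py
```

```text
26.2 z 0.13625304589299958 F [-2.3652 -2.5177 10.5637] g 5.149825941771269
```

Call:
play_rows(steps=[0,0,0.0001,0,0,0,0.0002,0,0,0,0.0003,0,0,0,0.0003,0])

```text
time: 26.75
tool_pos: [0.4366, 0.1971, 0.136]
tcp_rot: [2.569, 1.804, -0.002]
wrist_force: [-3.2, -1.7, 10.9]
width: -0.002
grip_force: 5.2
```

```bash
python3 f.py
```

```text
26.9 z 0.13596170861308857 F [-2.3815 -2.5979 10.4914] g 5.185926211997867
```

Call:
play_rows(steps=[0,0,0.0001,0,0,0,0.0002,0,0,0,0.0003,0,0,0,0.0003,0])

```text
time: 27.45
tool_pos: [0.4366, 0.197, 0.1357]
tcp_rot: [2.569, 1.804, -0.002]
wrist_force: [-2.0, -2.6, 10.5]
width: -0.0
grip_force: 5.2
```

```bash
python3 f.py
```

```text
27.6 z 0.13565966044022232 F [-2.1813 -2.7876 10.5536] g 5.221386021003127
```

Call:
play_rows(steps=[0,0,0.0001,0,0,0,0.0002,0,0,0,0.0003,0,0,0,0.0003,0])

```text
time: 28.15
tool_pos: [0.4366, 0.197, 0.1354]
tcp_rot: [2.569, 1.804, -0.002]
wrist_force: [-2.4, -3.4, 10.6]
width: -0.002
grip_force: 5.3
```

```bash
python3 f.py
```

```text
28.3 z 0.13536911246044075 F [-1.8629 -2.8053 10.5932] g 5.256548244506121
```

Call:
play_rows(steps=[0,0,0.0001,0,0,0,0.0002,0,0,0,0.0003,0,0,0,0.0003,0])

```text
time: 28.85
tool_pos: [0.4366, 0.197, 0.1353]
tcp_rot: [2.569, 1.804, -0.003]
wrist_force: [-2.2, -3.4, 12.9]
width: 0.001
grip_force: 6.0
```

```bash
python3 f.py
```

```text
29.0 z 0.1352745632627253 F [-2.9859 -3.1201 12.1679] g 5.968102589249611
```

The measured z stalled and the force jumped by about 1.6 N, so the lever is on the stop. I hold there and read the dial.

Call:
play_rows(steps=[0,0,0,0,0,0,0,0,0,0,0,0,0,0,0,0,0,0,0,0,0,0,0,0,0,0,0,0,0,0,0,0,0,0,0,0,0,0,0,0])

```text
time: 30.3
tool_pos: [0.4366, 0.197, 0.1353]
tcp_rot: [2.569, 1.804, -0.002]
wrist_force: [-3.9, -2.7, 12.2]
width: 0.003
grip_force: 6.0
```

```bash
python3 f.py
python3 - <<'E'
from t import *
import pickle
w=cam('wrist');t=cam('top');pickle.dump((w,t),open('c8.pkl','wb'))
X=O+ex*-.02+ey*.094+np.array([0,0,.092])
r=lambda c,h:(lambda p:cv2.resize(c["pixels"][max(0,int(p[1])-h):int(p[1])+h,max(0,int(p[0])-h):int(p[0])+h],(400,400),interpolation=cv2.INTER_CUBIC))(proj(c,X))
print(proj(w,X),proj(t,X))
cv2.imwrite("pics/dial.png",np.hstack([r(w,70),r(t,16)]))
E
```

```text
30.45 z 0.13527981169634803 F [-2.9291 -2.5813 11.9718] g 5.964196370914578
[ 76.7108 103.9287] [183.4882 216.363 ]
```

View pics/dial.png

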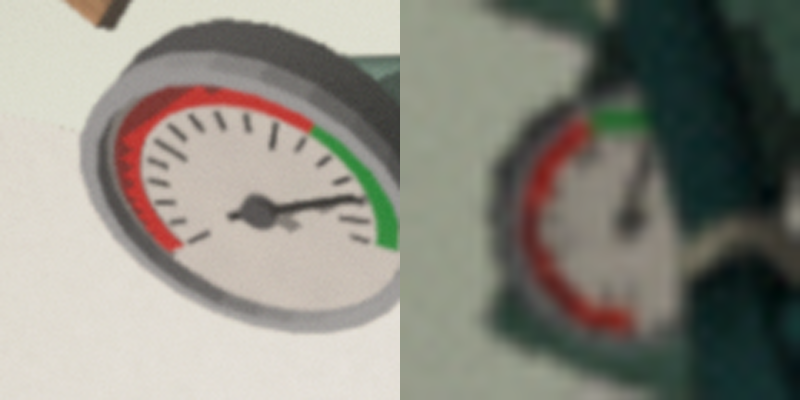

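The hand is well in the green, at about 14 N (left half: hub (258,211), tip (362,198), inside the green band). I let the lever up by lifting, then backing out to the front and rising.

Call:
play_rows(steps=[0,0,-0.004,0,0,0,-0.01,0,-0.005,0,-0.016,0,-0.02,0,-0.02,0,-0.045,0,-0.02,0,-0.045,0,-0.05,0,-0.045,0,-0.1,0,-0.045,0,-0.15,0,-0.045,0,-0.15,0])

```text
time: 31.72
tool_pos: [0.4232, 0.1557, 0.2882]
tcp_rot: [2.569, 1.802, 0.01]
wrist_force: [-0.6, 0.3, -0.9]
width: 0.0
grip_force: 0.0
```

Run:
```python
from t import *
import pickle
st()
t=cam("top");sc=cam("scene");w=cam("wrist");pickle.dump((t,sc,w),open("c9.pkl","wb"))
# grip blob in scene near raised position
c0=pickle.load(open("c0.pkl","rb"))
for n,c in(("scene",sc),("top",t)):
    g=O+ex*.124+np.array([0,0,.274]);u,v=map(int,proj(c,g))
    f=lambda i:cv2.cvtColor(i,cv2.COLOR_BGR2GRAY)[v-8:v+8,u-8:u+8]
    print(n,u,v,"dark frac then/now",(f(c0[n]["pixels"])<50).mean(),(f(c["pixels"])<50).mean())
```

```text
t 31.725 tester -0.13838800459849207 -0.0039450415311991505 0.28621212021434417 F along x,y,z 0.11698583160758574 0.652322465473339 -0.8873066829623366 [2.569  1.8024 0.0095] w 0.00022809573332884051
scene 191 186 dark frac then/now 0.421875 0.00390625
top 139 161 dark frac then/now 0.4296875 0.0
```

Call:
play_rows(steps=[0,0,0,0,0,0,0,0,0,0,0,0,0,0,0,0,0,0,0,0,0,0,0,0,0,0,0,0,0,0,0,0], jaw=130)

```text
time: 32.88
tool_pos: [0.4212, 0.1559, 0.2844]
tcp_rot: [2.572, 1.805, 0.0]
wrist_force: [0.1, 0.7, -0.6]
width: 0.49
grip_force: 0.0
```

```bash
cat > lev.py <<'E'
from t import *
import pickle
st()
c0=pickle.load(open("c0.pkl","rb"))
for n in("scene","top"):
    c=cam(n);r=[]
    for th in(.3,.6,.9,1.2,1.4,1.5,1.6,1.7,1.8,1.9):
        g=O+ex*(.08-.175*np.cos(th))+np.array([0,0,.104+.175*np.sin(th)]);u,v=map(int,proj(c,g))
        r.append((th,round(float((cv2.cvtColor(c["pixels"],cv2.COLOR_BGR2GRAY)[v-6:v+6,u-6:u+6]<50).mean()),2)))
    print(n,r)
E
python3 lev.py
```

```text
t 32.875 tester -0.13886686144563806 -0.0020017382604624323 0.2824334320831423 F along x,y,z 0.6624406259570285 0.12632207815310761 -0.5822465914256079 [2.5716 1.8045 0.0002] w 0.4899898829799828
scene [(0.3, 0.06), (0.6, 0.18), (0.9, 0.02), (1.2, 0.05), (1.4, 0.34), (1.5, 0.45), (1.6, 0.68), (1.7, 0.65), (1.8, 0.18), (1.9, 0.0)]
top [(0.3, 0.86), (0.6, 0.92), (0.9, 0.45), (1.2, 0.8), (1.4, 0.35), (1.5, 0.32), (1.6, 0.73), (1.7, 0.51), (1.8, 0.07), (1.9, 0.0)]
```

Both views put the grip near 1.65 rad, so the lever is up. To keep the wrist clear of it I fetch the spring with the tool turned 45°.

Call:
play_rows(steps=[0.03,-0.001,0,-0.16,0.06,-0.002,0,-0.32,0.09,-0.002,0,-0.48,0.12,-0.002,0,-0.64,0.139,-0.002,0,-0.785,0.139,-0.002,0,-0.785,0.139,-0.002,0,-0.785,0.139,-0.002,0,-0.785])

```text
time: 33.98
tool_pos: [0.4663, 0.2866, 0.2844]
tcp_rot: [1.688, 2.649, -0.0]
wrist_force: [-0.4, -0.1, 0.9]
width: 0.491
grip_force: 0.0
```

```bash
python3 lev.py
python3 - <<'E'
from t import *
import pickle
s=bot.read_state();c=cam("wrist");pickle.dump(c,open("c10.pkl","wb"))
p=s["tool_pos"];d=O-p
from scipy.spatial.transform import Rotation as Ro
print("shift to O in tool",Ro.from_rotvec(s["tcp_rot"]).inv().apply(d), s["q"])
E
```

```text
t 33.975 tester -0.0006476585270525698 0.0002570059140305588 0.28239828046423604 F along x,y,z -0.2107787606496055 0.3457053122766079 0.8815385451397013 [ 1.6881  2.6494 -0.0004] w 0.4906278355229541
scene [(0.3, 0.11), (0.6, 0.15), (0.9, 0.03), (1.2, 0.01), (1.4, 0.06), (1.5, 0.1), (1.6, 0.29), (1.7, 0.7), (1.8, 0.35), (1.9, 0.02)]
top [(0.3, 0.36), (0.6, 0.6), (0.9, 0.47), (1.2, 0.78), (1.4, 0.94), (1.5, 0.9), (1.6, 0.97), (1.7, 0.85), (1.8, 0.65), (1.9, 0.44)]
shift to O in tool [0.0003 0.0004 0.2826] [ 0.5057  0.001   1.8328 -0.0001  1.3076  0.0691]
```

Call:
play_rows(steps=[0,0,0.04,0,0,0,0.08,0,0,0,0.11,0,0,0,0.13,0,0,0,0.13,0])

```text
time: 34.75
tool_pos: [0.4651, 0.2863, 0.1525]
tcp_rot: [-1.685, -2.649, 0.006]
wrist_force: [-0.8, -0.4, -0.3]
width: 0.492
grip_force: 0.0
```

Call:
play_rows(steps=[0,0,0.02,0,0,0,0.04,0,0,0,0.055,0,0,0,0.055,0])

```text
time: 35.25
tool_pos: [0.4661, 0.2869, 0.0989]
tcp_rot: [-1.686, -2.65, 0.002]
wrist_force: [-0.0, -0.1, 0.4]
width: 0.495
grip_force: 0.0
```

Call:
play_rows(steps=[0,0,0.01,0,0,0,0.018,0,0,0,0.0245,0,0,0,0.0245,0,0,0,0.0245,0])

```text
time: 35.88
tool_pos: [0.4667, 0.2874, 0.075]
tcp_rot: [1.686, 2.651, 0.0]
wrist_force: [0.2, -0.4, 0.6]
width: 0.49
grip_force: 0.0
```

Call:
play_rows(steps=[0,0,0,0,0,0,0,0,0,0,0,0,0,0,0,0,0,0,0,0,0,0,0,0], jaw=255, grip_force=30)

```text
time: 36.62
tool_pos: [0.4668, 0.2875, 0.0751]
tcp_rot: [1.686, 2.651, 0.001]
wrist_force: [1.3, -0.3, -0.1]
width: 0.237
grip_force: 30.1
```

Call:
play_rows(steps=[0,0,-0.01,0,0,0,-0.025,0,0,0,-0.045,0,0,0,-0.08,0,0,0,-0.13,0,0,0,-0.18,0,0,0,-0.215,0,0,0,-0.215,0])

```text
time: 37.62
tool_pos: [0.4685, 0.2884, 0.2954]
tcp_rot: [1.683, 2.647, 0.013]
wrist_force: [0.6, 0.2, -0.5]
width: 0.238
grip_force: 30.0
```

```bash
python3 lev.py
python3 - <<'E'
from t import *
from scipy.spatial.transform import Rotation as Ro
import pickle
s=bot.read_state();t=pickle.load(open("c0.pkl","rb"))["top"]
hsv=cv2.cvtColor(t["pixels"],cv2.COLOR_BGR2HSV)
m=((abs(hsv[...,0].astype(int)-60)<15)&(hsv[...,1]>120)).astype(np.uint8);r=np.zeros_like(m);r[140:180,326:365]=m[140:180,326:365]
c=max(cv2.findContours(r,0,2)[0],key=cv2.contourArea);e=cv2.minAreaRect(c);print(e)
g=plane(t,*e[0],.025);print("green",g)
print("shift in tool",Ro.from_rotvec(s["tcp_rot"]).inv().apply(g-s["tool_pos"]),s["tool_pos"],s["width"])
E
```

```text
t 37.625 tester 0.0017635251575791977 -0.0011182723252008415 0.29335619394831824 F along x,y,z 0.38040957086111393 -0.4857995539815911 -0.4935629700089095 [1.6834 2.6473 0.0126] w 0.23764420185881716
scene [(0.3, 0.1), (0.6, 0.1), (0.9, 0.03), (1.2, 0.01), (1.4, 0.13), (1.5, 0.12), (1.6, 0.26), (1.7, 0.67), (1.8, 0.4), (1.9, 0.03)]
top [(0.3, 0.34), (0.6, 0.6), (0.9, 0.4), (1.2, 0.81), (1.4, 0.91), (1.5, 0.89), (1.6, 0.97), (1.7, 0.93), (1.8, 0.72), (1.9, 0.51)]
((345.0000305175781, 159.0), (26.2553653717041, 26.255367279052734), 84.80557250976562)
green [ 0.5757 -0.2275  0.025 ]
shift in tool [-0.5125 -0.1195  0.2652] [0.4664 0.2872 0.2903] 0.23705320682773573
```

Call:
play_rows(steps=[-0.052,-0.012,0,0.05,-0.104,-0.024,0,0.1,-0.156,-0.036,0,0.15,-0.208,-0.048,0,0.2,-0.26,-0.06,0,0.25,-0.312,-0.072,0,0.3,-0.364,-0.084,0,0.35,-0.416,-0.096,0,0.4,-0.468,-0.108,0,0.436,-0.512,-0.12,0,0.436])

```text
time: 38.98
tool_pos: [0.574, -0.2288, 0.287]
tcp_rot: [-2.217, -2.22, 0.002]
wrist_force: [0.9, 0.0, -0.9]
width: 0.234
grip_force: 30.0
```

Call:
play_rows(steps=[0,0,0.03,0,0,0,0.06,0,0,0,0.1,0,0,0,0.1,0])

```text
time: 39.48
tool_pos: [0.5707, -0.2254, 0.1834]
tcp_rot: [-2.211, -2.215, 0.007]
wrist_force: [-0.8, 0.1, -1.2]
width: 0.237
grip_force: 30.0
```

Run:
```python
from t import *
from scipy.spatial.transform import Rotation as Ro
s=bot.read_state();c=cam("wrist");print(s["time"],s["tool_pos"],s["tcp_rot"],s["width"],s["q"])
hsv=cv2.cvtColor(c["pixels"],cv2.COLOR_BGR2HSV)
m=((abs(hsv[...,0].astype(int)-60)<15)&(hsv[...,1]>140)).astype(np.uint8)
for q in sorted(cv2.findContours(m,0,2)[0],key=cv2.contourArea)[-3:]:
    x=cv2.boundingRect(q);print(cv2.contourArea(q),x,[plane(c,a,b,.03) for a,b in((x[0],x[1]),(x[0]+x[2],x[1]))])
    print([plane(c,*p,.03)[:2] for p in cv2.boxPoints(cv2.minAreaRect(q)).astype(float)])
print(proj(c,[.574,-.2275,.03]))
```

```text
39.475 [ 0.5707 -0.2254  0.1834] [-2.211  -2.2151  0.0072] 0.23745405097687752 [-0.4168  0.2046  1.7996 -0.      1.1501 -0.4186]
29.0 (179, 6, 17, 11) [array([ 0.5053, -0.0755,  0.03  ]), array([ 0.5194, -0.0758,  0.03  ])]
[array([ 0.5039, -0.0809]), array([ 0.5071, -0.075 ]), array([ 0.5193, -0.08  ]), array([ 0.5161, -0.086 ])]
45.5 (215, 164, 7, 33) [array([ 0.5305, -0.2091,  0.03  ]), array([ 0.5371, -0.2091,  0.03  ])]
[array([ 0.5299, -0.2094]), array([ 0.5342, -0.2089]), array([ 0.537 , -0.2408]), array([ 0.5326, -0.2414])]
5846.0 (221, 136, 87, 91) [array([ 0.537 , -0.1828,  0.03  ]), array([ 0.6167, -0.1825,  0.03  ])]
[array([ 0.537 , -0.1828]), array([ 0.6158, -0.1825]), array([ 0.6207, -0.2724]), array([ 0.534, -0.273])]
[260.9779 182.9027]
```

Call:
play_rows(steps=[0,0.001,0.04,0,0,0.001,0.08,0,0,0.001,0.11,0,0,0.001,0.135,0,0,0.001,0.148,0,0,0.001,0.157,0,0,0.001,0.157,0])

```text
time: 40.4
tool_pos: [0.5764, -0.2274, 0.0333]
tcp_rot: [2.219, 2.223, 0.0]
wrist_force: [0.4, 0.7, 0.3]
width: 0.236
grip_force: 30.0
```

Call:
play_rows(steps=[0,-0.002,0.003,0,0,-0.002,0.006,0,0,-0.002,0.006,0])

```text
time: 40.78
tool_pos: [0.5739, -0.2273, 0.0269]
tcp_rot: [-2.219, -2.223, 0.0]
wrist_force: [-0.3, -0.5, -0.4]
width: 0.237
grip_force: 30.0
```

Call:
play_rows(steps=[0,0,0,0,0,0,0,0,0,0,0,0,0,0,0,0], jaw=170)

```text
time: 41.28
tool_pos: [0.5741, -0.2273, 0.0269]
tcp_rot: [2.219, 2.224, 0.0]
wrist_force: [-0.3, -0.0, 0.4]
width: 0.336
grip_force: 0.0
```

Call:
play_rows(steps=[0,0,-0.015,0,0,0,-0.03,0,0,0,-0.05,0,0,0,-0.08,0,0,0,-0.12,0,0,0,-0.17,0,0,0,-0.2,0,0,0,-0.2,0])

```text
time: 42.28
tool_pos: [0.5764, -0.2283, 0.2326]
tcp_rot: [2.213, 2.218, 0.005]
wrist_force: [-0.2, -0.1, 0.4]
width: 0.336
grip_force: 0.0
```

```bash
python3 lev.py
python3 - <<'E'
from t import *
s=bot.read_state();c=cam("wrist");cv2.imwrite("pics/end.png",c["pixels"])
p=[.5745,-.2275]
print([proj(c,p+[z]) for z in(.003,.058)],s["tool_pos"],s["width"])
hsv=cv2.cvtColor(c["pixels"],cv2.COLOR_BGR2HSV)
# low-saturation bright pixels inside the tray = spring
u,v=map(int,proj(c,p+[.01]));sub=hsv[v-30:v+50,u-30:u+30]
m=((sub[...,1]<90)&(sub[...,2]>60)).astype(np.uint8)
for q in sorted(cv2.findContours(m,0,2)[0],key=cv2.contourArea)[-4:]:
    x,y,w,h=cv2.boundingRect(q);print(cv2.contourArea(q),x+u-30,y+v-30,w,h)
E
```

```text
t 42.275 tester -0.44680270192466465 -0.2792059137316232 0.2306419981866214 F along x,y,z -0.11337435096340956 0.12680158934241134 0.36487048426609586 [2.2131 2.2176 0.0052] w 0.33591062624863555
scene [(0.3, 0.06), (0.6, 0.19), (0.9, 0.02), (1.2, 0.03), (1.4, 0.14), (1.5, 0.13), (1.6, 0.26), (1.7, 0.69), (1.8, 0.4), (1.9, 0.02)]
top [(0.3, 0.27), (0.6, 0.29), (0.9, 0.09), (1.2, 0.76), (1.4, 0.26), (1.5, 0.17), (1.6, 0.45), (1.7, 0.7), (1.8, 0.33), (1.9, 0.0)]
[array([255.9214, 163.3191]), array([256.0353, 175.7097])] [ 0.574  -0.2272  0.2277] 0.33471861077835857
0.5 226 200 2 3
0.5 225 196 2 3
343.0 225 205 60 9
502.5 245 156 21 31
```

The spring stands in the green tray at wrist pixels (245–266, 156–187), as predicted. The lever is at about 1.7 rad and the gripper is clear.

```bash
python3 -c "
from workcell import bot
print(bot.finish_job())"
```

```text
the job is handed in; nothing more can be done
None
```

The spring read about 14 N, in the green, so I put it upright in the green tray, left the lever up at about 1.7 rad and handed the job in at about 42 s; the result of the judging was not reported back.

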